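# Snap the specimen carrier's lid shut

### The job

The lid has been laid on the white specimen carrier, but its rim is not fastened: press down each of the four rim sections around the lid until every one clicks shut and lies flush. Only press: do not lift the carrier or push it out of its place, and leave the bottle, the pot and the label roll beside it undisturbed.

Things in the scene. Friction and masses are not known exactly. Their poses are not given: they have to be found in the camera images.
- carrier: White plastic box, 170 (its x) x 130 (its y) mm, 2 to 3.5 kg, loose on the desk, turned up to 70 degrees either way, with a grey clip-down lid. The lid's flat middle panel (118 x 78 mm) has its top 84 mm above the desk and is fixed; round it the rim is four hinged grey sections, one per side, sloping upwards while open. Origin: centre of the box's underside, z up.
- tab1_press (a point): Point to press straight down: on the upper face of the narrow section at the carrier's +x end, 76 mm wide, mid-width, 22 mm out from its hinge (which runs 60 mm from the carrier's centre, 82 mm above the desk) and 7 mm in from its free outer edge. Height over the desk 92 mm while open (outer edge 95 mm), 84 mm once shut, flush with the middle panel.
- tab1 (a joint): Angle of the narrow section at the carrier's +x end, 76 mm wide: 0 = open, sloping up 0.40 rad; 0.40 = clicked shut, level. It snaps over a catch: resists with up to about 9 N at the press point (7 N at the outer edge), springs back open if let go before half-way (0.20), snaps shut by itself past that and stays shut.
- tab2_press (a point): Point to press straight down: on the upper face of the long section on the carrier's +y side, 116 mm wide, mid-width, 22 mm out from its hinge (which runs 40 mm from the carrier's centre, 82 mm above the desk) and 7 mm in from its free outer edge. Height over the desk 92 mm while open (outer edge 95 mm), 84 mm once shut, flush with the middle panel.
- tab2 (a joint): Angle of the long section on the carrier's +y side, 116 mm wide: 0 = open, sloping up 0.40 rad; 0.40 = clicked shut, level. It snaps over a catch: resists with up to about 9 N at the press point (7 N at the outer edge), springs back open if let go before half-way (0.20), snaps shut by itself past that and stays shut.
- tab3_press (a point): Point to press straight down: on the upper face of the narrow section at the carrier's -x end, 76 mm wide, mid-width, 22 mm out from its hinge (which runs 60 mm from the carrier's centre, 82 mm above the desk) and 7 mm in from its free outer edge. Height over the desk 92 mm while open (outer edge 95 mm), 84 mm once shut, flush with the middle panel.
- tab3 (a joint): Angle of the narrow section at the carrier's -x end, 76 mm wide: 0 = open, sloping up 0.40 rad; 0.40 = clicked shut, level. It snaps over a catch: resists with up to about 9 N at the press point (7 N at the outer edge), springs back open if let go before half-way (0.20), snaps shut by itself past that and stays shut.
- tab4_press (a point): Point to press straight down: on the upper face of the long section on the carrier's -y side, 116 mm wide, mid-width, 22 mm out from its hinge (which runs 40 mm from the carrier's centre, 82 mm above the desk) and 7 mm in from its free outer edge. Height over the desk 92 mm while open (outer edge 95 mm), 84 mm once shut, flush with the middle panel.
- tab4 (a joint): Angle of the long section on the carrier's -y side, 116 mm wide: 0 = open, sloping up 0.40 rad; 0.40 = clicked shut, level. It snaps over a catch: resists with up to about 9 N at the press point (7 N at the outer edge), springs back open if let go before half-way (0.20), snaps shut by itself past that and stays shut.
- gel: Clear bottle with white cap, 56 mm across, 115 mm tall, standing near the carrier; origin at the centre of its underside. Not part of the job.
- pot: Small clear specimen pot with white cap, 44 mm across, 60 mm tall, standing near the carrier; origin at the centre of its underside. Not part of the job.
- roll: Roll of blank white labels standing flat, 72 mm across, 45 mm tall, with a 26 mm hole; origin at the centre of its underside. Not part of the job.
Mind the look-alikes: they are no part of the job. What is shaped like the pot but purple is not meant. Of the things shaped like the carrier, the white one is meant.

How it is judged:
By the outcome, as a careful person would: the job done as asked, in the order asked, and still so for the second after the job is handed in, with the robot touching nothing.
It also fails if it takes over 45 s, if anything falls off the work surface, if the arm or the gripper's body presses on something with over 40 N, if the wrist force passes 120 N, or if a joint passes its speed limit or range.

### The arm

A 6-joint arm with a two-finger parallel gripper is mounted at the origin on the work surface. World frame = base frame: x ahead of the robot, y to its left, z up, the work surface at z = 0. Lengths are in m, angles in degrees, forces in N, time in s.
With the tool pointing down it reaches from about 0.325 to 0.775 m from the base axis. Payload 5.5 kg.
Tool frame: the origin (TCP) lies at the very end of the fingers, on their centre line; the grasp point (between the pads) lies 19 mm behind it; z points along the fingers, y is the line along which they close (so a half turn about z gives the same grasp; the last joint's range is limited). The gripper opens to 88 mm and grips with 3 to 60 N. Pads are 20 mm wide; open, the fingers measure 115 mm over their backs; the gripper's body (75 mm by 178 mm) begins 61 mm behind the grasp point.
Start: joints at [-73.15, 5.22, 70.514, -0, 104.267, -3.249], TCP at [0.206, -0.563, 0.223] pointing down, gripper open.
Joint ranges: [-164.24, 164.24], [-49.07, 125.15], [9.68, 141.18], [-86.29, 266.29], [3.28, 154.24], [-151.56, 151.56]. Speed limits (degrees/s): [147.25, 147.25, 172.46, 180, 180, 180].

### API

Orientations are given as a 3x3 rotation matrix whose columns are the frame's x, y, z axes.
In Python, from cell import robot, eoat, solver, sensors, cams, sign_off gives the robot as it stands. Calls block until the motion is done:
- robot.movep(position, orientation): joint-space move of the TCP to a pose.
- robot.move_linear(position, max_speed=0.15, rotation=None, guard=None): straight line of the TCP; rotation=None keeps the orientation; max_speed is the mean speed in m/s. With guard (N) it stops when the force on the tool has changed by that much, and returns True; else False.
- robot.move_joints(angles): joint-space move.
- eoat.move_gripper(opening, newtons=None): opening from 0.0 (shut) to 1.0 (fully open); newtons is the grip in N (None keeps the last); returns when the fingers have stopped.
- robot.hold(seconds).
- solver.inverse_kinematics(position, orientation): joint angles nearest the present ones, or None.
- sensors.state(): the state.
- cams.snapshot(name): name is "side" or "top" or "wrist"; returns the picture (400x640x3 uint8, blue, green, red); there is no depth.
- cams.camera_params(name): a dict with "fov_y" (degrees; the focal length in pixels is half the picture's height over the tangent of half this angle, whatever the lens; pixels are square), "cx", "cy" (the principal point, pixels), "extrinsics" (4x4, takes a point from camera to world coordinates). Camera axes: x right, y down, z forward; pixel columns grow to the right and rows downward; lengths in m; the calibration is good to about 2 mm. A picture is of the moment at which its call begins: read the wrist's pose just before it. camera_params takes no time and is no camera call; for the wrist camera it gives the pose at the moment of the call.
A pose or a line that the arm cannot do raises robot.MotionError and nothing moves.
- sign_off(): hands the job in; it is judged then, once.
The state is a dict: "time": time; "q": joint angles; "dq": joint speeds; "joint_torque": joint torques, N m; "tool_pos": TCP position; "eef_rot": TCP orientation; "ft_force": force on the tool from outside, world axes, zero at the start; "ft_torque": the same for the moment, N m; "grip_width": opening from 0.0 (shut) to 1.0 (fully open); "gripper_force": force on a finger pad.
Only numpy, scipy, OpenCV 4.12 (cv2) and the standard library are available. Lean on these libraries where they do the work, as an engineer would, in place of code of your own. Each camera call takes 0.05 s, during which the arm holds its last target. There are 200 camera calls.

## Working session

There is one attempt and no reset: what is moved stays moved. The work goes in short steps, each a Python script; the robot and the scene stay as the last script left them, time stands still between calls to the robot, and variables do not carry over. Pictures are saved under pics/ and viewed, at most 10 in all, crops included, and the job is handed in when it is done.

```bash
mkdir -p pics
python3 - <<'E'
from cell import *
import cv2
for n in("top","side"):
    cv2.imwrite(f"pics/{n}0.png",cams.snapshot(n)); print(n,cams.camera_params(n))
print(sensors.state())
E
```

```text
top {'fov_y': 54.78829742602398, 'cx': 328.1603574057005, 'cy': 199.80228060417824, 'extrinsics': array([[-0.0046757 , -0.99049845,  0.13744437,  0.38432167],
       [-0.9998027 ,  0.00728396,  0.01848004,  0.04550501],
       [-0.01930559, -0.13733085, -0.99033708,  1.13271354],
       [ 0.        ,  0.        ,  0.        ,  1.        ]])}
side {'fov_y': 46.502156019716736, 'cx': 324.37274419046497, 'cy': 203.04752700988945, 'extrinsics': array([[-0.99527549, -0.06323427,  0.07367581,  0.45618077],
       [-0.09607429,  0.53188238, -0.84135062,  0.87318852],
       [ 0.01401532, -0.844454  , -0.53544468,  0.61352771],
       [ 0.        ,  0.        ,  0.        ,  1.        ]])}
{'time': 0.1, 'q': array([-7.31507041e+01,  5.25800161e+00,  7.05757782e+01, -1.82129925e-03,
        1.04267753e+02, -3.24887234e+00]), 'dq': array([-0.00868836, -0.13217984, -0.09542877,  0.08792046,  0.01767589,
       -0.05714112]), 'joint_torque': array([ 2.77870546e-03, -4.47855234e+01, -4.07571423e+01,  7.00639025e-02,
        2.83530360e-02, -1.16258921e-04]), 'tool_pos': array([ 0.20608303, -0.56320073,  0.22162039]), 'eef_rot': array([[ 9.39107940e-01,  3.43621859e-01, -5.43133178e-04],
       [ 3.43622281e-01, -9.39106427e-01,  1.68708140e-03],
       [ 6.96581880e-05, -1.77098420e-03, -9.99998429e-01]]), 'ft_force': array([-0.29361442, -0.67011537, -0.7823021 ]), 'ft_torque': array([ 0.01073691, -0.03359689, -0.0360318 ]), 'gripper_force': 0.0, 'grip_width': 1.0046049270398032}
```

View pics/top0.png

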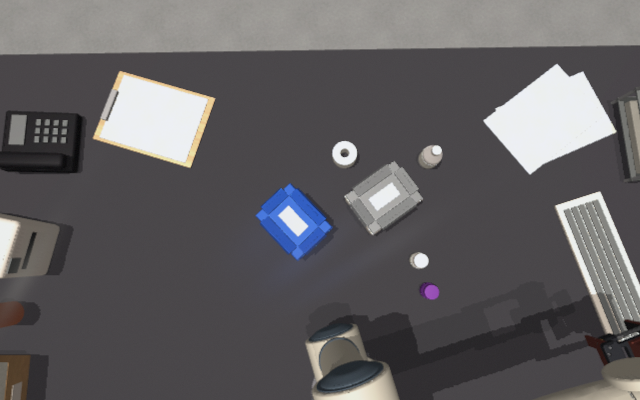

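View pics/side0.png

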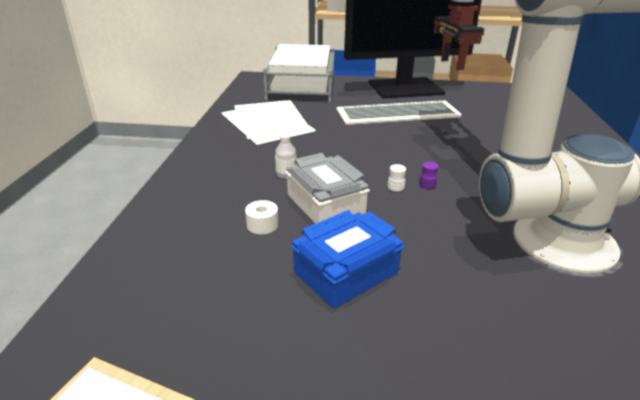

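The white carrier with the grey lid is at about (384,198) in the top view. The blue look-alike is at (293,221). I'll enlarge the carrier.

Run:
```python
import cv2
a=cv2.imread("pics/top0.png")[150:245,330:435]
cv2.imwrite("pics/c1.png",cv2.resize(a,None,fx=6,fy=6,interpolation=cv2.INTER_CUBIC))
```

```text
(no output)
```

View pics/c1.png

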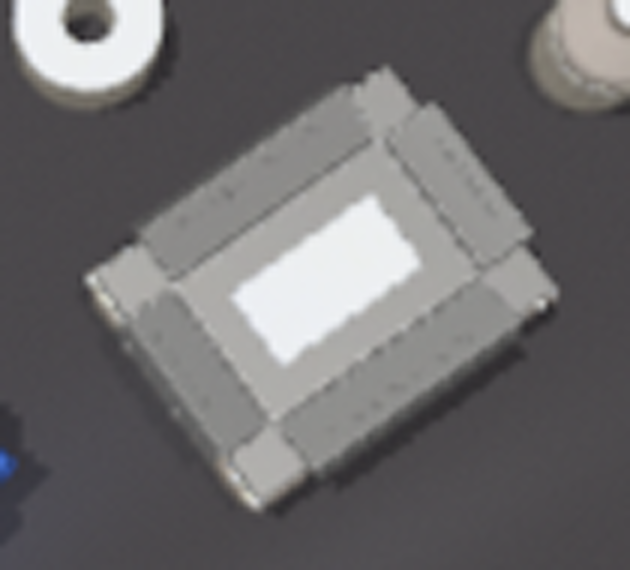

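```bash
cat > h.py <<'E'
from cell import *
import numpy as np, cv2
from scipy.optimize import least_squares
def ray(p,name_par,z):
    P=name_par; f=200/np.tan(np.radians(P["fov_y"]/2)); E=P["extrinsics"]
    d=E[:3,:3]@np.array([(p[0]-P["cx"])/f,(p[1]-P["cy"])/f,1]); o=E[:3,3]
    return (o+d*(z-o[2])/d[2])[:2]
def fit(W,M):
    T=lambda v:(np.c_[np.cos(v[2])*M[:,0]-np.sin(v[2])*M[:,1],np.sin(v[2])*M[:,0]+np.cos(v[2])*M[:,1]]+v[:2])
    r=min((least_squares(lambda v:(T(v)-W).ravel(),[*W.mean(0),a]) for a in(-1,0,1)),key=lambda r:r.cost)
    return r.x,np.round(1e3*(T(r.x)-W),1)
E
python3 - <<'E'
from h import *
pan=[(380,137),(483,275),(270,422),(172,282)]
W=np.array([ray((330+(x+.5)/6-.5,150+(y+.5)/6-.5),cams.camera_params("top"),.084) for x,y in pan])
print(W)
# top view: rows -> -x, cols -> -y.  try corner orders
m=np.array([(59,39),(59,-39),(-59,-39),(-59,39)])/1e3
best=min((fit(W,np.roll(s,k,0)) for k in range(4) for s in (m,m[::-1])),key=lambda r:np.abs(r[1]).sum())
print(best, np.degrees(best[0][2]))
c=best[0]
a=c[2]; a=(a+np.pi/2)%np.pi-np.pi/2
x=np.array([np.cos(a),np.sin(a),0]);z=np.array([0,0,-1.]);R=np.c_[x,np.cross(z,x),z]
Rs=[R,R@np.diag([-1,-1,1])]
t0=sensors.state()["q"][5]
for r in Rs:print(solver.inverse_kinematics([*c[:2],.3],r))
E
```

```text
[[ 0.60491397 -0.11416784]
 [ 0.54033618 -0.15922801]
 [ 0.47374996 -0.06085764]
 [ 0.53817429 -0.01751198]]
(array([ 0.5392936 , -0.08794137, -0.97079409]), array([[-0.1, -0.4],
       [ 0.1,  0.6],
       [ 0. , -0.4],
       [-0. ,  0.3]])) -55.62240394085638
[-1.28290261e+01 -1.34023926e+00  6.93120862e+01 -2.54444375e-14
  1.12028153e+02  1.32793378e+02]
[-1.28290261e+01 -1.34023926e+00  6.93120862e+01 -2.54444375e-14
  1.12028153e+02 -4.72066221e+01]
```

Run:
```python
from h import *
c=np.array([.5393,-.0879]);a=-.9708
ex=np.array([np.cos(a),np.sin(a)]);ey=np.array([-ex[1],ex[0]])
z=np.array([0,0,-1.]);x=-np.r_[ex,0];R=np.c_[x,np.cross(z,x),z]
eoat.move_gripper(0.0)
robot.movep([*c,.2],R)
for n,p in enumerate([c+.082*ex,c+.062*ey,c-.082*ex,c-.062*ey],1):
    robot.move_linear([*p,.115],max_speed=.2)
    f0=sensors.state()["ft_force"][2]
    g=robot.move_linear([*p,.0825],max_speed=.03,guard=25)
    s=sensors.state();print(n,g,s["tool_pos"],s["ft_force"][2]-f0,s["time"])
    robot.move_linear([*p,.115],max_speed=.1)
robot.move_linear([*c,.25],max_speed=.2)
robot.movep([.3,-.45,.3],R)
for n in("top","side"):
    im=cams.snapshot(n);cv2.imwrite(f"pics/{n}1.png",im)
    q=im[150:245,330:435] if n=="top" else im[130:240,270:390]
    cv2.imwrite(f"pics/{n}1c.png",cv2.resize(q,None,fx=5,fy=5,interpolation=cv2.INTER_CUBIC))
print(sensors.state()["time"])
```

```text
1 False [ 0.58563993 -0.15566221  0.08422271] 9.2897650504484 5.5
2 False [ 0.59055367 -0.05286345  0.08421464] 9.511480774793402 7.875
3 False [ 0.49302501 -0.02021496  0.08415555] 9.684060330780765 10.25
4 False [ 0.48808842 -0.1229156   0.08418186] 10.516738594454907 12.625
15.7
```

View pics/top1c.png

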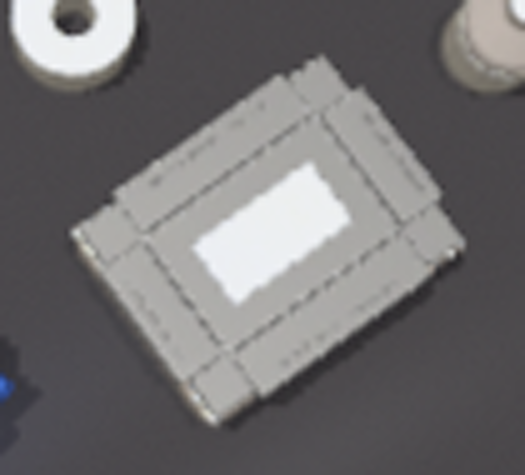

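View pics/side1c.png

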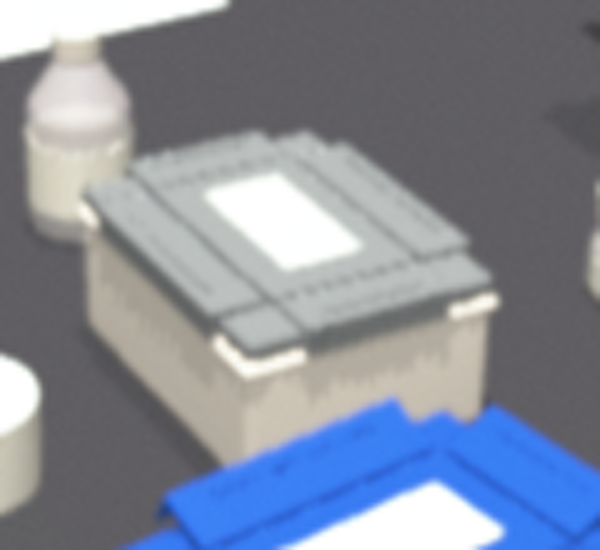

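The top crop shows all four sections the same shade as the panel and level with it. In the side crop, none of the rim edges is raised. The carrier is where it was: its panel corner is at about (394,173) in the full top image, against (393,173) before.

```bash
python3 -c "
from cell import *
print(sign_off())"
```

```text
the job is handed in; nothing more can be done
None
```

I pressed all four rim sections shut: each now lies flush in the pictures, the carrier hasn't shifted, and the arm touched none of the things beside it. The job is handed in, at about 16 s of the 45 s allowed.

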